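# Tip the blank onto its back for drilling

### The arm

A 6-joint arm with a two-finger parallel gripper is mounted at the origin on a cart in front of the work surface, level with it; the furniture and walls round the work are solid. World frame = base frame: x ahead of the robot, y to its left, z up, the work surface at z = 0. Lengths are in m, angles in degrees, forces in N, time in s.
With the tool pointing down it reaches from about 0.25 to 0.8 m from the base axis. Payload 3.9 kg.
Tool frame: the origin (TCP) lies between the finger pads; the fingertips stand 14 mm ahead of it and the grasp point (between the pads) lies 5 mm behind it; x points along the fingers, z is the direction in which the jaws open and shut, and the axes are right-handed (so a half turn about x gives the same grasp; the last joint's range is limited). The gripper opens to 85 mm and grips with 20 to 120 N. Pads are 22 mm wide; open, the fingers measure 114 mm over their backs; the gripper's body (76 mm by 85 mm) begins 54 mm behind the grasp point. The pads swing forward as they close: fully open they stand 13 mm farther back than shut.
Start: joints at [0, 14.897, -7.913, 67.191, 0, 90], TCP at [0.525, -0, 0.22] pointing down, gripper open.
Joint ranges: [-159.42, 159.42], [-47.68, 98.78], [-73.54, 78.23], [-108.79, 121.32], [-90, 84.71], [-180, 180]. Speed limits (degrees/s): [147.25, 147.25, 180, 180, 180, 180].

### API

Orientations are given as [roll, pitch, yaw] about the fixed x, y, z axes, in that order (R = Rz(yaw) Ry(pitch) Rx(roll)).
In Python, from rig import sensors, optics, ctrl gives the robot as it stands.
- The arm moves only by the tool play_rows, never from a script. Its argument "moves" is a list of rows, each a list of 5 numbers: the finger opening in cm, from 0 to 8.54, then the shift along the tool's x, y, z in cm, then the turn about the tool's x in degrees. In form: [[claw, x, y, z, twist], ...]. A call has exactly 8 rows; each row shifts and turns the commanded pose from where the row before left it, along the tool's axes as they then stand; what a row does not reach is not made up. A row lasts 1/10 s, in which the tool goes at most 50 mm and 8.59 degrees, less where a joint would pass 70% of its speed; a pose out of reach is approached as far as the arm can. A call with a gripper value outside its range is refused whole. The fingers move at their own pace and stop on an object; the grip force is fixed at half the most. Time passes only in rows, so rows that do not move let the fingers close, or fill a call up. It gives the time, the measured TCP pose, the force and the opening at its end, in the units of the state.
- sensors.observe(): the state, without advancing time (a new reading comes with each control period).
- optics.grab_frame(name): name is "scene" or "side" or "wrist"; returns the picture (384x512x3 uint8, red, green, blue); there is no depth.
- optics.get_calibration(name): a dict with "vertical_fov" (degrees; the focal length in pixels is half the picture's height over the tangent of half this angle, whatever the lens; pixels are square), "cx", "cy" (the principal point, pixels), "extrinsics" (4x4, takes a point from world to camera coordinates); the wrist camera has in their place "hand_eye" (4x4, takes a point from camera to tool coordinates, whose origin is the TCP and whose axes are the tool frame's). Camera axes: x right, y down, z forward; pixel columns grow to the right and rows downward; lengths in m; the calibration is good to about 2 mm. A picture is of the moment at which its call begins: read the wrist's pose just before it. get_calibration takes no time and is no camera call.
- ctrl.close_job(): hands the job in, once; it reports no verdict.
The state is a dict: "t": time; "qpos": joint angles; "joint_vel": joint speeds; "joint_efforts": joint torques, N m; "position": TCP position; "tool_rot": TCP orientation; "force": force on the tool from outside, world axes, zero at the start; "ft_torque": the same for the moment, N m; "opening": opening from 0.0 (shut) to 1.0 (fully open).
Only numpy, scipy, OpenCV 4.12 (cv2) and the standard library are available. Lean on these libraries where they do the work, as an engineer would, in place of code of your own. Each camera call takes 0.05 s, during which the arm holds its last target.

### The job

Two beech blanks stand on end on the plywood drilling board. Without picking it up, tip the one with the red cross a quarter turn over its bottom edge, so that it lies flat on the board with the red-cross face up, ready for drilling. Leave the blank with the blue bars standing where it is.

Things in the scene. Friction and masses are not known exactly. Their poses are not given: they have to be found in the camera images.
- cross_block: Loose beech blank on end: 45 thick (its x), 60 wide (y), 95 mm tall (z), about 0.19 kg. Red cross on its -x face; a red band runs over that face's upper edge onto the top end. Origin: centre of the lower end; +z runs to the top end. The cross may face any way: the band tells. A push 70 mm up tips it without sliding; past 25 degrees it falls over by itself.
- bar_block: Beech blank of the same size, also standing on end, with three blue bars in place of the cross on its -x face and a blue band over the upper edge; same origin and axes. Either blank may be the left one.
- drilling_board: Plywood drilling board, 300 mm (its x) by 440 mm (its y), 18 mm thick, screwed down to the bench top; its upper face is at z = 0.018. Origin: centre of its underside, on the bench top.

How it is judged:
By the outcome, as a careful person would: the job done as asked, in the order asked, and still so for the second after the job is handed in, with the robot touching nothing.
It also fails if it takes over 29 s, if anything falls off the work surface, if the arm or the gripper's body presses on something with over 40 N, if the wrist force passes 120 N, or if a joint passes its speed limit or range.

## Working session

There is one attempt and no reset: what is moved stays moved. The work goes in short steps, Python scripts to look and compute and a tool call to move; the robot and the scene stay as the last step left them, time stands still between calls to the robot, and variables do not carry over. Pictures are saved under pics/ and viewed, and the job is handed in when it is done.

Besides the shell and the picture viewer there is one more tool, called after "Request:" by a JSON object that holds its "method" and its "body". play_rows: Moves the arm, as the interface text tells. Its arguments: {"type":"object","properties":{"moves":{"type":"array","items":{"type":"array","items":{"type":"number"}}}},"required":["moves"]}

```bash
mkdir -p pics; ls
python3 - <<'E'
from rig import sensors, optics, ctrl
import cv2,numpy as np
np.set_printoptions(precision=4,suppress=True)
print(sensors.observe())
for n in ("scene","side","wrist"):
    print(n,optics.get_calibration(n))
for n in ("scene","side"):
    cv2.imwrite(f"pics/{n}0.png",optics.grab_frame(n)[:,:,::-1])
E
```

```text
pics
{'t': 0.0, 'qpos': array([-0.    , 14.939 , -7.9864, 67.1911, -0.0012, 90.0019]), 'joint_vel': array([ 0.0675,  0.0113,  0.1678, -0.0523,  0.0074,  0.0399]), 'joint_efforts': array([ -0.0003, -40.5677,  25.3926,   0.0189,  -0.    ,   0.    ]), 'position': array([ 0.5243, -0.    ,  0.2194]), 'tool_rot': array([-179.4295,   89.8835, -179.4314]), 'force': array([-0.1418,  0.4552, -0.6612]), 'ft_torque': array([ 0.0641, -0.0403,  0.0175]), 'opening': 1.0010331059622795}
scene {'vertical_fov': 53.00611806062369, 'cx': 251.68507188238686, 'cy': 192.27907259262784, 'extrinsics': array([[ 0.8068, -0.5906,  0.0142, -0.4199],
       [-0.2586, -0.3748, -0.8903,  0.2173],
       [ 0.5311,  0.7147, -0.4551,  0.5413],
       [ 0.    ,  0.    ,  0.    ,  1.    ]])}
side {'vertical_fov': 55.24665298701463, 'cx': 256.16270818622263, 'cy': 188.69047183912238, 'extrinsics': array([[ 0.9731, -0.2301,  0.0135, -0.5199],
       [-0.1382, -0.6294, -0.7647,  0.137 ],
       [ 0.1845,  0.7422, -0.6443,  0.7417],
       [ 0.    ,  0.    ,  0.    ,  1.    ]])}
wrist {'vertical_fov': 61.89831422171969, 'cx': 258.29908276714366, 'cy': 192.27785245947038, 'hand_eye': array([[-0.0003, -0.2588,  0.9659, -0.1537],
       [ 0.0007, -0.9659, -0.2588,  0.0652],
       [ 1.    ,  0.0006,  0.0004,  0.0005],
       [ 0.    ,  0.    ,  0.    ,  1.    ]])}
```

View pics/scene0.png

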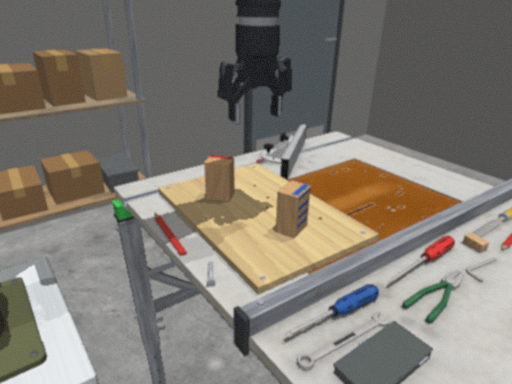

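View pics/side0.png

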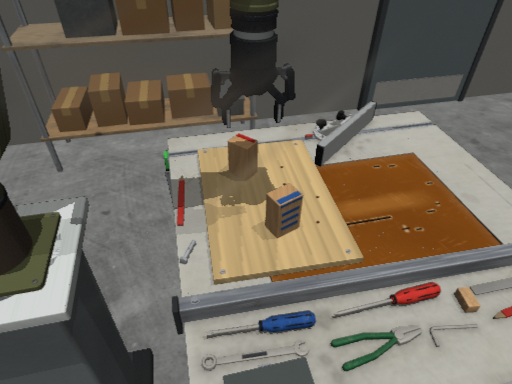

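The red-band block is the farther (+y) one, its cross face away from the cameras (scene ~(220,178), side ~(243,157)). The blue one is nearer the cameras. I'll zoom in and take a wrist image.

Run:
```python
from rig import sensors, optics
import cv2,numpy as np
s=cv2.imread("pics/scene0.png")[140:250,180:330]; d=cv2.imread("pics/side0.png")[120:250,200:330]
cv2.imwrite("pics/z1.png",np.hstack([cv2.resize(s,(450*1,330),interpolation=cv2.INTER_CUBIC),cv2.resize(d,(330,330),interpolation=cv2.INTER_CUBIC)]))
st=sensors.observe();print(st['position'],st['tool_rot'],st['t'])
cv2.imwrite("pics/w0.png",optics.grab_frame("wrist")[:,:,::-1])
```

```text
[5.24345672e-01 5.45439855e-06 2.19544803e-01] [179.39018525  89.89628859 179.3893621 ] 0.1
```

View pics/z1.png

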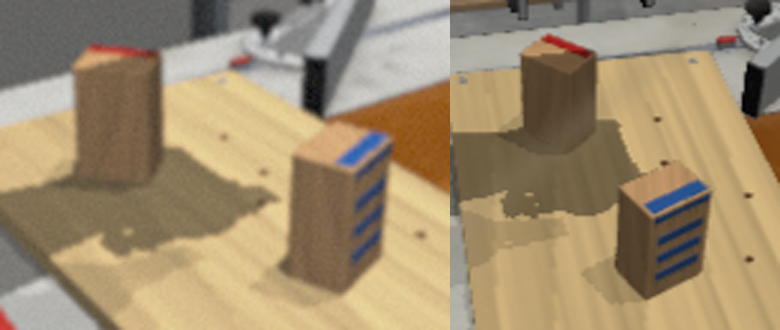

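View pics/w0.png

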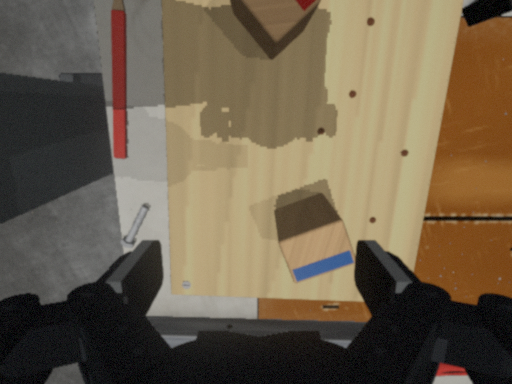

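```bash
cat > h.py <<'E'
import numpy as np,cv2
from scipy.spatial.transform import Rotation as Ro
from rig import sensors, optics
np.set_printoptions(precision=4,suppress=True)
def cam(n,st=None):
    c=optics.get_calibration(n); f=192/np.tan(np.radians(c['vertical_fov']/2))
    if n=='wrist':
        T=np.eye(4);T[:3,:3]=Ro.from_euler('xyz',st['tool_rot'],degrees=True).as_matrix();T[:3,3]=st['position'];M=T@c['hand_eye']
    else: M=np.linalg.inv(c['extrinsics'])
    return f,c['cx'],c['cy'],M
def onplane(cm,uv,z):
    f,cx,cy,M=cm
    d=M[:3,:3]@np.array([(uv[0]-cx)/f,(uv[1]-cy)/f,1]);o=M[:3,3]
    return (o+d*(z-o[2])/d[2])
E
python3 - <<'E'
from h import *
sc=cam('scene');sd=cam('side')
# zoom: scene x3 offset 180,140 ; side x(330/130) offset 200,120
for p in [(74,62),(92,44),(160,50),(103,76)]: pass
for n,c,ps in (('scene',sc,[(76,65),(90,45),(160,56),(97,183*1)][:3]),):
    for p in ps: print(n,onplane(c,(180+p[0]/3,140+p[1]/3),.113))
k=130/330
for p in [(523,54),(545,38),(596,53),(570,75)]: print('side',onplane(sd,(200+(p[0]-450)*k,120+p[1]*k),.113))
for p in [(620,187),(672,162),(712,186),(655,215)]: print('blue',onplane(sd,(200+(p[0]-450)*k,120+p[1]*k),.113))
st=sensors.observe();st['position']=np.array([.52435,0,.21954]);w=cam('wrist',st)
for p in [(275,210),(323,195),(352,250),(297,280)]: print('wblue',onplane(w,p,.113))
for p in [(272,42)]: print('wred',onplane(w,p,.113))
for p in [(186,284),(371,20)]: print('board',onplane(w,p,.018))
E
```

```text
scene [0.4993 0.1495 0.113 ]
scene [0.5286 0.1785 0.113 ]
scene [0.561  0.1291 0.113 ]
side [0.5012 0.1495 0.113 ]
side [0.5267 0.1729 0.113 ]
side [0.5684 0.1369 0.113 ]
side [0.5368 0.1061 0.113 ]
blue [ 0.542  -0.0542  0.113 ]
blue [ 0.5909 -0.0334  0.113 ]
blue [ 0.6129 -0.0686  0.113 ]
blue [ 0.5597 -0.0913  0.113 ]
wblue [ 0.5391 -0.0202  0.113 ]
wblue [ 0.5793 -0.0068  0.113 ]
wblue [ 0.6076 -0.0572  0.113 ]
wblue [ 0.56   -0.0869  0.113 ]
wred [0.535  0.1117 0.113 ]
board [ 0.4348 -0.1482  0.018 ]
board [0.6377 0.1491 0.018 ]
```

Request:
{"method": "play_rows", "body": {"moves": [[2,0,2.3,0.6,0],[2,0,2.3,0.6,0],[2,0,2.3,0.6,0],[2,0,2.3,0.6,0],[2,0,2.3,0.6,0],[2,0,2.3,0.6,0],[2,0,2.3,0.6,0],[2,0,2.3,0.6,0]]}}

```text
t: 0.95
position: [0.5729, 0.1849, 0.2198]
tool_rot: [-160.0, 89.9, -160.0]
force: [0.5, 0.4, -0.6]
opening: 0.233
```

Request:
{"method": "play_rows", "body": {"moves": [[2,0,0,0,6],[2,0,0,0,6],[2,0,0,0,6],[2,0,0,0,6],[2,0,0,0,6],[2,0,0,0,6],[2,0,0,0,6],[2,0,0,0,1.5]]}}

```text
t: 1.75
position: [0.5727, 0.1839, 0.2199]
tool_rot: [-118.1, 89.9, -161.6]
force: [0.5, 0.3, 0.1]
opening: 0.235
```

Run:
```python
from h import *
st=sensors.observe();print({k:st[k] for k in ('t','position','tool_rot','force','qpos','opening')})
im=optics.grab_frame("wrist");np.savez('w1.npz',im=im,position=st['position'],tool_rot=st['tool_rot'])
cv2.imwrite("pics/w1.png",im[:,:,::-1])
```

```text
{'t': 1.75, 'position': array([0.5727, 0.1839, 0.2199]), 'tool_rot': array([-118.0622,   89.9483, -161.6294]), 'force': array([0.4533, 0.271 , 0.0714]), 'qpos': array([ 17.8028,  22.5633,   3.3428,  70.8312,  -0.0005, 151.37  ]), 'opening': 0.23497485598492865}
```

View pics/w1.png

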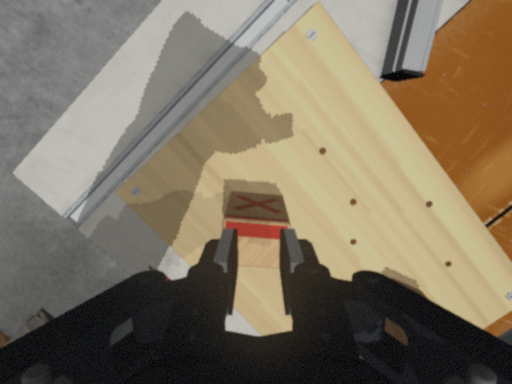

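The red-cross face looks towards the wrist camera (cross at ~(258,205), band at ~(255,230)), nearly parallel to the image rows, so the jaws are roughly lined up with it. Next I'll measure its edge exactly.

Run:
```python
from h import *
d=np.load('w1.npz');im=d['im'];w=cam('wrist',d)
cv2.imwrite('pics/w1z.png',cv2.resize(im[170:280,200:320,::-1],None,fx=5,fy=5,interpolation=cv2.INTER_CUBIC))
hsv=cv2.cvtColor(im,cv2.COLOR_RGB2HSV)
m=(((hsv[...,0]<6)|(hsv[...,0]>172))&(hsv[...,1]>180)&(hsv[...,2]>110)).astype(np.uint8)
m[:180]=0;m[260:]=0
n,l,s,c=cv2.connectedComponentsWithStats(m);print(s[1:],c[1:])
i=1+np.argmax(s[1:,4]);cn=cv2.findContours((l==i).astype(np.uint8),0,1)[0][0]
r=cv2.boxPoints(cv2.minAreaRect(cn));print(r)
for p in r: print(onplane(w,p,.113))
R=Ro.from_euler('xyz',d['tool_rot'],degrees=True).as_matrix();print(R)
for p in [(136,191),(311,35),(510,296)]: print('screw',onplane(w,p,.018))
```

```text
[[227 223   4   4   6]
 [232 224   3   2   5]
 [236 224  44  14 245]
 [280 227   1   1   1]
 [238 232   1   1   1]
 [258 232   1   1   1]
 [252 234   1   1   1]] [[228.5    224.6667]
 [232.8    224.6   ]
 [257.2571 229.9224]
 [280.     227.    ]
 [238.     232.    ]
 [258.     232.    ]
 [252.     234.    ]]
[[235.4    233.8   ]
 [236.2117 223.247 ]
 [279.7235 226.5941]
 [278.9117 237.147 ]]
[0.5298 0.167  0.113 ]
[0.5372 0.1735 0.113 ]
[0.5624 0.1453 0.113 ]
[0.5553 0.1386 0.113 ]
[[-0.0009  0.6892  0.7246]
 [-0.0003  0.7246 -0.6892]
 [-1.     -0.0008 -0.0004]]
screw [0.4519 0.2598 0.018 ]
screw [0.7053 0.245  0.018 ]
screw [ 0.6893 -0.1543  0.018 ]
```

View pics/w1z.png

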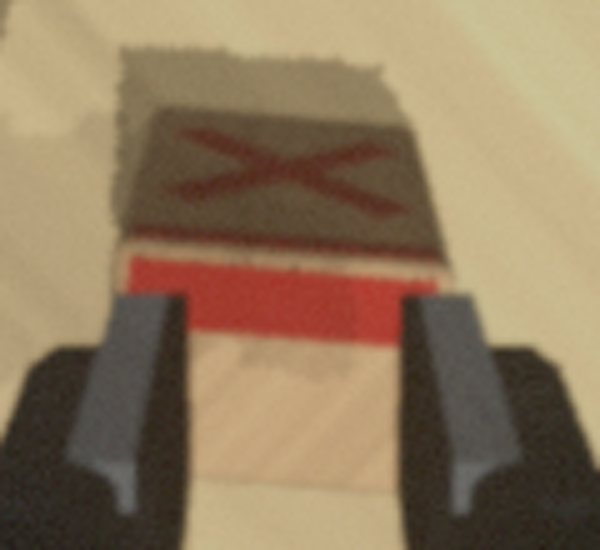

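Run:
```python
from h import *
d=np.load('w1.npz');w=cam('wrist',d)
P=[onplane(w,(200+u/5,170+v/5),.113)[:2] for u,v in [(123,238),(448,265),(188,482),(390,497)]]
print(np.array(P))
a,b,c,e=P
t=(b-a)/np.linalg.norm(b-a);n=np.array([-t[1],t[0]]);
print('len',np.linalg.norm(b-a),'n',n,np.degrees(np.arctan2(n[1],n[0])),'depth',(c-a)@n,(e-a)@n,'mid',(a+b)/2)
tc=d['position'][:2];R=Ro.from_euler('xyz',d['tool_rot'],degrees=True).as_matrix()
print('tool y heading',np.degrees(np.arctan2(R[1,1],R[0,1])))
m=(a+b)/2; print('gap along n',(tc-m)@n,'along t',(tc-m)@t)
c0=m-n*.0225;print('center',c0);L=m-n*.045
for s in(-.03,.03): print('lying corner',L-n*.095+t*s)
```

```text
[[0.5336 0.1841]
 [0.5709 0.1419]
 [0.5092 0.1433]
 [0.5335 0.1161]]
len 0.05628003882890223 n [0.7497 0.6618] 41.43367502146502 depth -0.045271109977726896 -0.04505454618904502 mid [0.5522 0.163 ]
tool y heading 46.4328458044723
gap along n 0.029216938412036084 along t -0.0021242185719468226
center [0.5354 0.1481]
lying corner [0.4274 0.0928]
lying corner [0.4671 0.0478]
```

Run:
```python
from h import *
st=dict(position=np.array([.52435,0,.21954]),tool_rot=np.array([179.39,89.896,179.389]));w=cam('wrist',st)
for p in [(162,5),(165,150),(168,240),(462,5),(440,150)]: print('edge w0',onplane(w,p,.018))
d=np.load('w1.npz');w=cam('wrist',d)
for p in [(118,190),(185,262),(320,3),(512,258)]: print('edge w1',onplane(w,p,.018))
sd=cam('side')
for p in [(197,147),(200,190),(207,240),(211,275),(302,141),(356,252)]: print('side',onplane(sd,p,.018))
im=cv2.imread('pics/side0.png');cv2.imwrite('pics/s0z.png',cv2.resize(im[130:290,170:370],None,fx=3.7,fy=3.7,interpolation=cv2.INTER_CUBIC))
```

```text
edge w0 [0.4288 0.163  0.018 ]
edge w0 [0.4211 0.019  0.018 ]
edge w0 [ 0.4166 -0.0887  0.018 ]
edge w0 [0.7266 0.1631 0.018 ]
edge w0 [0.726  0.0192 0.018 ]
edge w1 [0.4378 0.2748 0.018 ]
edge w1 [0.427  0.1597 0.018 ]
edge w1 [0.7309 0.2608 0.018 ]
edge w1 [ 0.7194 -0.1106  0.018 ]
side [0.4323 0.2854 0.018 ]
side [0.4189 0.0989 0.018 ]
side [ 0.4144 -0.0638  0.018 ]
side [ 0.4103 -0.153   0.018 ]
side [0.7291 0.2531 0.018 ]
side [ 0.7029 -0.1613  0.018 ]
```

View pics/s0z.png

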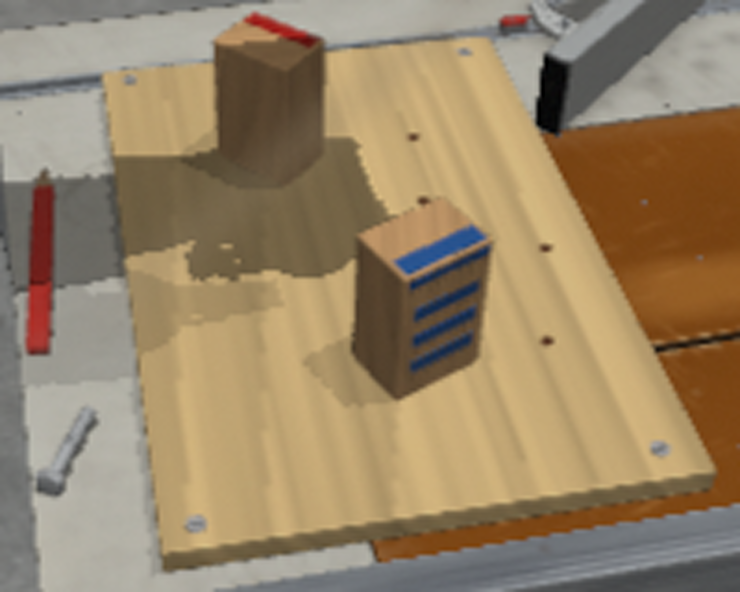

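Request:
{"method": "play_rows", "body": {"moves": [[2,0,0.5,0.1,2.4],[2,0,0.5,0.1,2.4],[2,2,0,0,0],[2,2,0,0,0],[2,2,0,0,0],[2,2,0,0,0],[2,2,0,0,0],[2,1.8,0,0,0]]}}

```text
t: 2.6
position: [0.5811, 0.1896, 0.1011]
tool_rot: [-113.4, 90.0, -161.6]
force: [-0.1, 0.2, 0.7]
opening: 0.23
```

Request:
{"method": "play_rows", "body": {"moves": [[2,0,-0.4,0,0],[2,0,-0.4,0,0],[2,0,-0.4,0,0],[2,0,-0.3,0,0],[2,0,-0.2,0,0],[2,0,-0.2,0,0],[2,0,-0.2,0,0],[2,0,0,0,0]]}}

```text
t: 3.4
position: [0.5656, 0.1756, 0.1024]
tool_rot: [-101.3, 90.0, -149.6]
force: [0.1, -0.3, -0.9]
opening: 0.236
```

Run:
```python
from h import *
st=sensors.observe();print({k:st[k] for k in ('t','position','tool_rot','force','opening')})
R=Ro.from_euler('xyz',st['tool_rot'],degrees=True).as_matrix();print(np.degrees(np.arctan2(R[1,1],R[0,1])))
print('gap',(st['position'][:2]-[.5522,.163])@[.7497,.6618])
a=optics.grab_frame("side");b=optics.grab_frame("wrist")
f=lambda i:cv2.resize(i[:,:,::-1],(390,390),interpolation=cv2.INTER_CUBIC)
cv2.imwrite("pics/c1.png",np.hstack([f(a[90:230,180:320]),f(b[130:384,130:384])]))
```

```text
{'t': 3.4, 'position': array([0.5656, 0.1756, 0.1024]), 'tool_rot': array([-101.3301,   89.9949, -149.6352]), 'force': array([ 0.1473, -0.2918, -0.9397]), 'opening': 0.23636750608010784}
41.69493071791813
gap 0.018324634001899223
```

View pics/c1.png

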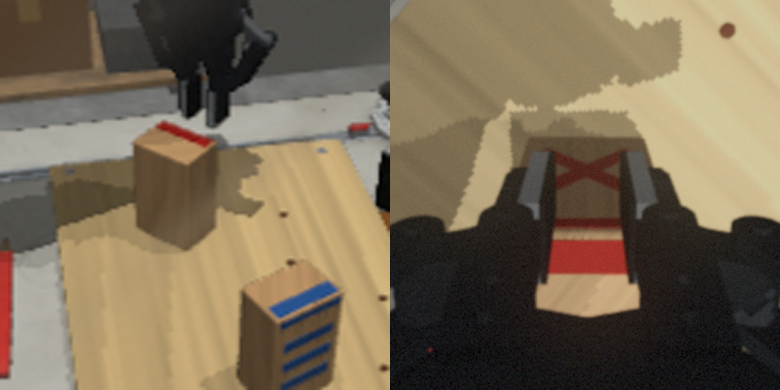

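Fingers are centred behind the cross face with about 7 mm to go, and the block is still upright. Now I'll push slowly.

Request:
{"method": "play_rows", "body": {"moves": [[2,0,-0.2,0,0],[2,0,-0.2,0,0],[2,0,-0.2,0,0],[2,0,-0.2,0,0],[2,0,-0.2,0,0],[2,0,-0.2,0,0],[2,0,-0.2,0,0],[2,0,-0.2,0,0]]}}

```text
t: 4.3
position: [0.5537, 0.165, 0.1023]
tool_rot: [62.8, 90.0, 14.5]
force: [0.3, 0.1, -0.8]
opening: 0.23
```

Run:
```python
from h import *
st=sensors.observe();print({k:st[k] for k in ('t','position','tool_rot','force','opening')})
print('gap',(st['position'][:2]-[.5522,.163])@[.7497,.6618])
a=optics.grab_frame("side");b=optics.grab_frame("wrist")
f=lambda i:cv2.resize(i[:,:,::-1],(390,390),interpolation=cv2.INTER_CUBIC)
cv2.imwrite("pics/c2.png",np.hstack([f(a[90:230,180:320]),f(b[130:384,130:384])]))
```

```text
{'t': 4.3, 'position': array([0.5537, 0.165 , 0.1023]), 'tool_rot': array([62.7924, 89.9977, 14.4913]), 'force': array([ 0.3041,  0.0826, -0.7674]), 'opening': 0.2297838803924539}
gap 0.0024272502683615246
```

View pics/c2.png

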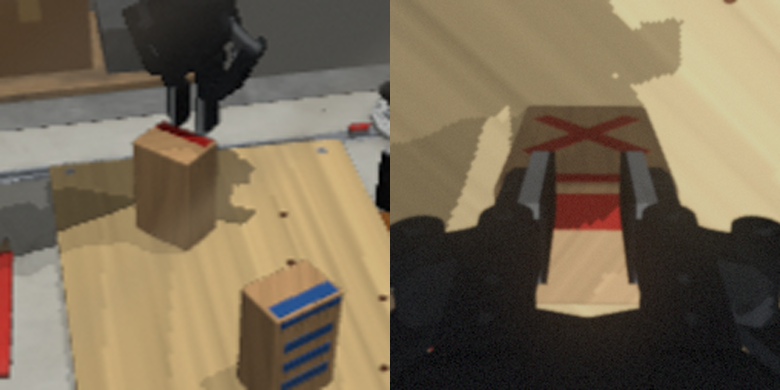

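Request:
{"method": "play_rows", "body": {"moves": [[2,0,-0.15,0,0],[2,0,-0.15,0,0],[2,0,-0.15,0,0],[2,0,-0.15,0,0],[2,0,-0.15,0,0],[2,0,0,0,0],[2,0,0,0,0],[2,0,0,0,0]]}}

```text
t: 5.2
position: [0.5483, 0.1601, 0.1023]
tool_rot: [76.0, 90.0, 27.7]
force: [0.2, -1.0, -0.5]
opening: 0.23
```

Run:
```python
from h import *
st=sensors.observe();print({k:st[k] for k in ('t','position','force','opening')})
print('gap',(st['position'][:2]-[.5522,.163])@[.7497,.6618])
a=optics.grab_frame("side");b=optics.grab_frame("scene")
f=lambda i:cv2.resize(i[:,:,::-1],(390,500),interpolation=cv2.INTER_CUBIC)
cv2.imwrite("pics/c3.png",np.hstack([f(a[110:190,212:274]),f(b[130:210,190:252])]))
```

```text
{'t': 5.2, 'position': array([0.5483, 0.1601, 0.1023]), 'force': array([ 0.2225, -1.0315, -0.4853]), 'opening': 0.23042420211106937}
gap -0.004811692323878605
```

View pics/c3.png

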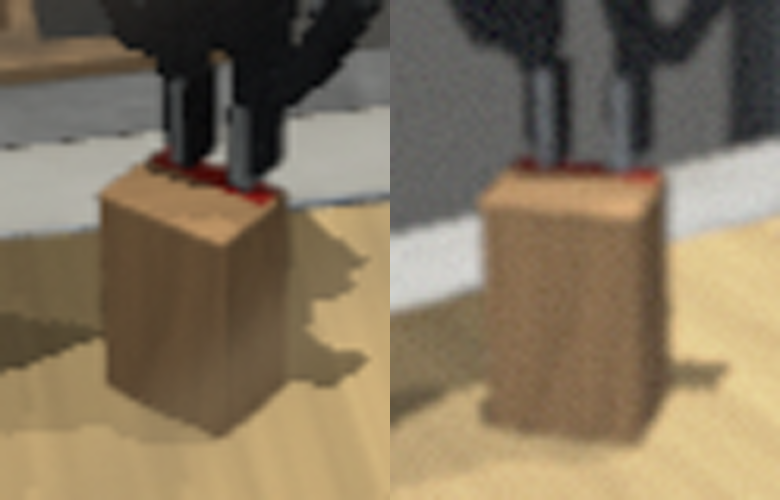

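Run:
```python
from h import *
def tri(ps):
    A=[];B=[]
    for n,uv in ps:
        f,cx,cy,M=cam(n);d=M[:3,:3]@np.array([(uv[0]-cx)/f,(uv[1]-cy)/f,1]);d/=np.linalg.norm(d)
        Q=np.eye(3)-np.outer(d,d);A.append(Q);B.append(Q@M[:3,3])
    x=np.linalg.lstsq(np.vstack(A),np.hstack(B),rcond=None)[0];return x
k=6.29;q=6.25
S=lambda u,v:('side',(212+u/k,110+v/q)); C=lambda u,v:('scene',(190+(u-390)/k,130+v/q))
for nm,s,c in [('tipL',(178,165),(545,166)),('tipR',(242,188),(622,168)),('topnearL',(102,198),(482,203)),('topright',(283,198),(663,178)),('topnear',(224,245),(640,215)),('botnear',(218,437),(636,440)),('botL',(108,380),(484,420)) ]:
    print(nm,tri([S(*s),C(*c)]))
```

```text
tipL [0.5322 0.1639 0.1134]
tipR [0.5521 0.142  0.1147]
topnearL [0.5006 0.1549 0.1087]
topright [0.5681 0.1398 0.1086]
topnear [0.5385 0.1099 0.111 ]
botnear [0.5357 0.1099 0.0207]
botL [0.5005 0.1604 0.0174]
```

The side and scene views show both fingertips over the block's top (side ~(241,136) and (252,140), triangulated z≈0.114). They stand higher than expected, so nothing has been touched. I'll back off, go lower and check again.

Request:
{"method": "play_rows", "body": {"moves": [[2,0,0.8,0,0],[2,0,0.8,0,0],[2,0,0.8,0,0],[2,0,0.8,0,0],[2,0.8,0,0,0],[2,0.8,0,0,0],[2,0.8,0,0,0],[2,0,0,0,0]]}}

```text
t: 6.1
position: [0.5703, 0.1807, 0.0763]
tool_rot: [-113.8, 89.8, -162.1]
force: [-0.6, 0.3, -0.0]
opening: 0.236
```

Run:
```python
from h import *
st=sensors.observe();print({k:st[k] for k in ('t','position','force','opening')})
print('gap',(st['position'][:2]-[.5522,.163])@[.7497,.6618])
a=optics.grab_frame("side");b=optics.grab_frame("scene")
f=lambda i:cv2.resize(i[:,:,::-1],(390,500),interpolation=cv2.INTER_CUBIC)
cv2.imwrite("pics/c4.png",np.hstack([f(a[110:190,212:274]),f(b[130:210,190:252])]))
```

```text
{'t': 6.1, 'position': array([0.5703, 0.1807, 0.0763]), 'force': array([-0.572 ,  0.2733, -0.002 ]), 'opening': 0.23620423152753792}
gap 0.025293106620435594
```

View pics/c4.png

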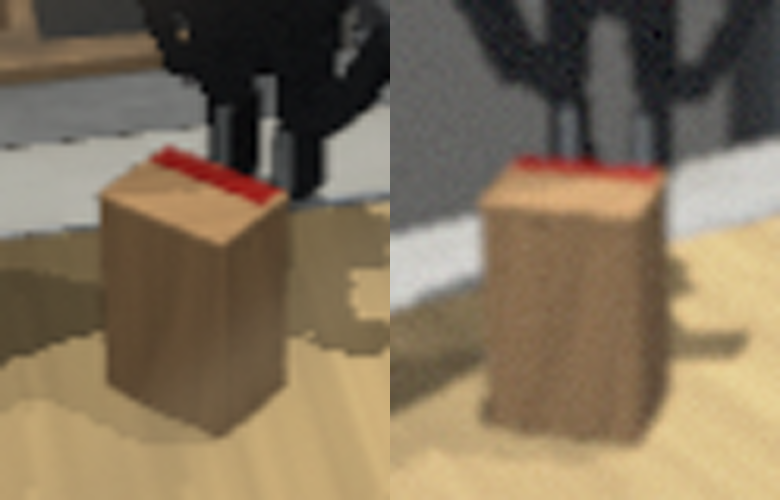

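Run:
```python
from h import *
st=sensors.observe();R=Ro.from_euler('xyz',st['tool_rot'],degrees=True).as_matrix();c=optics.get_calibration('side');f,cx,cy,M=cam('side')
for dz in (.012,.024):
  for dy in (-.011,0.011):
    for z in (.062,.09):
        p=st['position']+R[:,1]*dy+R[:,2]*dz;p[2]=z
        q=(c['extrinsics']@np.append(p,1))[:3];print(dz,dy,z,((f*q[0]/q[2]+cx-212)*6.29,(f*q[1]/q[2]+cy-110)*6.25))
```

```text
0.012 -0.011 0.062 (np.float64(274.8620983131284), np.float64(262.36678990031413))
0.012 -0.011 0.09 (np.float64(275.76434646825874), np.float64(203.95206193700145))
0.012 0.011 0.062 (np.float64(305.78361913797255), np.float64(237.8397001738003))
0.012 0.011 0.09 (np.float64(307.27519777389864), np.float64(179.82368858468936))
0.024 -0.011 0.062 (np.float64(299.384949899195), np.float64(272.34025975964613))
0.024 -0.011 0.09 (np.float64(300.7805370576852), np.float64(213.79018933754068))
0.024 0.011 0.062 (np.float64(330.1141067528684), np.float64(247.53008089212133))
0.024 0.011 0.09 (np.float64(332.09112273237895), np.float64(189.37746417082212))
```

The tips are now behind the block at z≈0.091, about 73 mm above the board, which is the height I want. Going 3 mm lower, then approaching and pushing slowly.

Request:
{"method": "play_rows", "body": {"moves": [[2,0.3,-0.3,0,0],[2,0,-0.3,0,0],[2,0,-0.3,0,0],[2,0,-0.2,0,0],[2,0,-0.2,0,0],[2,0,-0.2,0,0],[2,0,-0.2,0,0],[2,0,-0.2,0,0]]}}

```text
t: 7.0
position: [0.5583, 0.169, 0.0756]
tool_rot: [82.8, 89.9, 34.5]
force: [-0.4, 1.1, 0.6]
opening: 0.236
```

Request:
{"method": "play_rows", "body": {"moves": [[2,0,-0.15,0,0],[2,0,-0.15,0,0],[2,0,-0.15,0,0],[2,0,-0.15,0,0],[2,0,-0.15,0,0],[2,0,-0.15,0,0],[2,0,0,0,0],[2,0,0,0,0]]}}

```text
t: 7.8
position: [0.551, 0.1626, 0.0752]
tool_rot: [-104.6, 90.0, -152.9]
force: [0.0, -0.1, 0.1]
opening: 0.239
```

Run:
```python
from h import *
st=sensors.observe();print({k:st[k] for k in ('t','position','force','opening')})
print('gap',(st['position'][:2]-[.5522,.163])@[.7497,.6618])
a=optics.grab_frame("side");b=optics.grab_frame("scene")
f=lambda i:cv2.resize(i[:,:,::-1],(390,500),interpolation=cv2.INTER_CUBIC)
cv2.imwrite("pics/c5.png",np.hstack([f(a[110:190,212:274]),f(b[130:210,190:252])]))
```

```text
{'t': 7.8, 'position': array([0.551 , 0.1626, 0.0752]), 'force': array([ 0.0242, -0.1339,  0.0979]), 'opening': 0.23862363370086942}
gap -0.001139113838938324
```

View pics/c5.png

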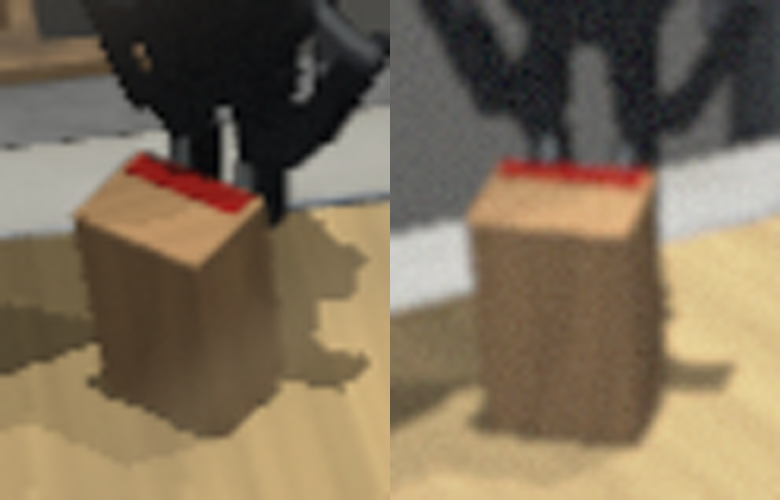

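It's tipping about its bottom edge without sliding: the bottom corner is still at side ~(247,180). I'll keep pushing.

Request:
{"method": "play_rows", "body": {"moves": [[2,0,-0.15,0,0],[2,0,-0.15,0,0],[2,0,-0.15,0,0],[2,0,-0.15,0,0],[2,0,-0.15,0,0],[2,0,-0.15,0,0],[2,0,-0.15,0,0],[2,0,-0.15,0,0]]}}

```text
t: 8.7
position: [0.542, 0.1546, 0.0752]
tool_rot: [-101.1, 90.0, -149.4]
force: [1.6, 1.0, 1.0]
opening: 0.234
```

Request:
{"method": "play_rows", "body": {"moves": [[2,0,-0.1,0,0],[2,0,-0.1,0,0],[2,0,-0.1,0,0],[2,0,-0.1,0,0],[2,0,-0.1,0,0],[2,0,-0.1,0,0],[2,0,-0.1,0,0],[2,0,0,0,0]]}}

```text
t: 9.5
position: [0.5368, 0.15, 0.0752]
tool_rot: [-109.0, 90.0, -157.3]
force: [0.3, -1.0, -1.1]
opening: 0.235
```

Run:
```python
from h import *
st=sensors.observe();print({k:st[k] for k in ('t','position','force','opening')})
print('gap',(st['position'][:2]-[.5522,.163])@[.7497,.6618])
a=optics.grab_frame("side");b=optics.grab_frame("scene")
f=lambda i:cv2.resize(i[:,:,::-1],(390,500),interpolation=cv2.INTER_CUBIC)
cv2.imwrite("pics/c6.png",np.hstack([f(a[110:210,190:268]),f(b[130:230,170:248])]))
```

```text
{'t': 9.5, 'position': array([0.5368, 0.15  , 0.0752]), 'force': array([ 0.3329, -0.9827, -1.1375]), 'opening': 0.2354658732113744}
gap -0.020146886533661777
```

View pics/c6.png

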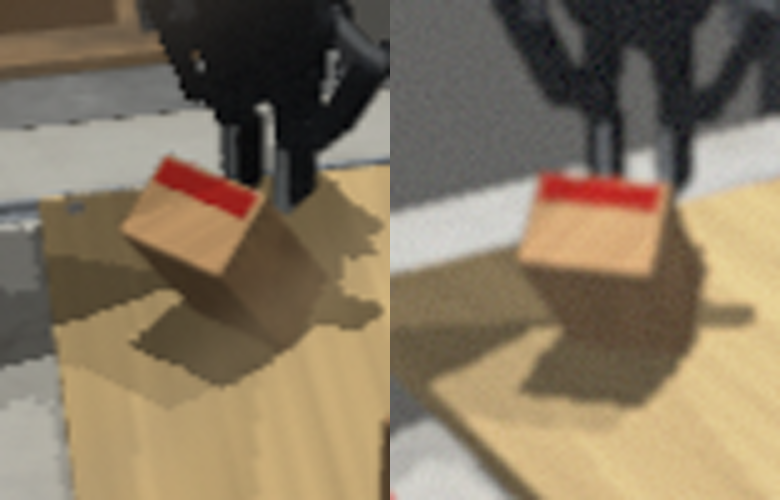

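It's now past the balance point and falling by itself. Backing the fingers away.

Request:
{"method": "play_rows", "body": {"moves": [[2,0,0,0,0],[2,0,0,0,0],[2,0,0.3,0,0],[2,-0.5,0.5,0,0],[2,-1,0.5,0,0],[2,-1.5,0.5,0,0],[2,-2,0.5,0,0],[2,-2,0.5,0,0]]}}

```text
t: 10.4
position: [0.5586, 0.1693, 0.1468]
tool_rot: [69.3, 90.0, 21.0]
force: [0.5, -0.0, -0.2]
opening: 0.233
```

Request:
{"method": "play_rows", "body": {"moves": [[2,-1.5,0,0,0],[2,-1.5,0,0,0],[2,-1.5,0,0,0],[2,-1.5,0,0,0],[2,-1,0,0,0],[2,0,0,0,0],[2,0,0,0,0],[2,0,0,0,0]]}}

```text
t: 11.2
position: [0.5574, 0.1686, 0.2145]
tool_rot: [-115.8, 89.9, -164.1]
force: [0.9, -0.4, 0.8]
opening: 0.234
```

Run:
```python
from h import *
st=sensors.observe();print({k:st[k] for k in ('t','position','force','opening')})
a=optics.grab_frame("side");b=optics.grab_frame("wrist")
np.savez('w2.npz',im=b,position=st['position'],tool_rot=st['tool_rot'])
cv2.imwrite('pics/s7raw.png',a[:,:,::-1])
cv2.imwrite("pics/c7.png",np.hstack([cv2.resize(a[110:260,180:330,::-1],(384,384),interpolation=cv2.INTER_CUBIC),b[:,:384,::-1]]))
```

```text
{'t': 11.2, 'position': array([0.5574, 0.1686, 0.2145]), 'force': array([ 0.8831, -0.4033,  0.801 ]), 'opening': 0.2344958685443763}
```

View pics/c7.png

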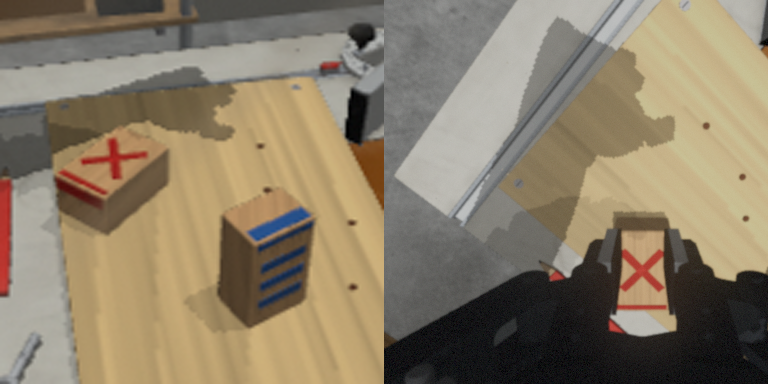

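The block lies with the red cross up (side view ~(225,172)) and the blue block is unmoved. The left corner is close to the board's edge, so I'll measure it.

Run:
```python
from h import *
im=cv2.imread('pics/s7raw.png');cv2.imwrite('pics/s7z.png',cv2.resize(im[145:210,190:260],None,fx=9,fy=9,interpolation=cv2.INTER_CUBIC))
b=optics.grab_frame("scene");cv2.imwrite('pics/sc7.png',b[:,:,::-1]);cv2.imwrite('pics/sc7z.png',cv2.resize(b[140:260,160:320,::-1],None,fx=4.8,fy=4.8,interpolation=cv2.INTER_CUBIC))
```

```text
(no output)
```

View pics/s7z.png

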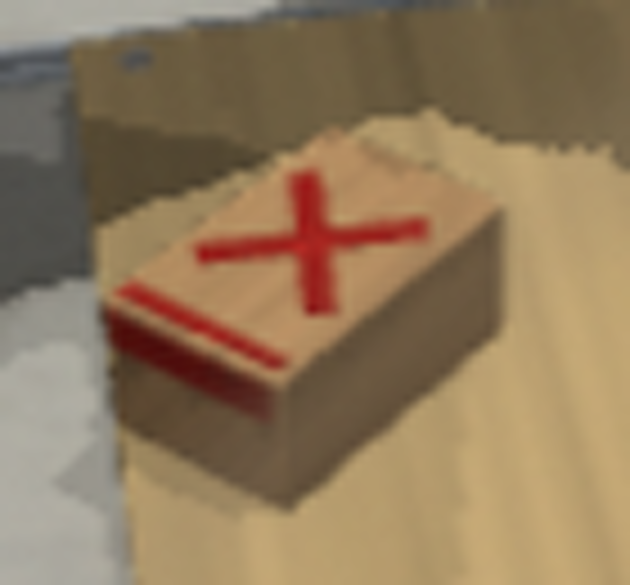

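View pics/sc7z.png

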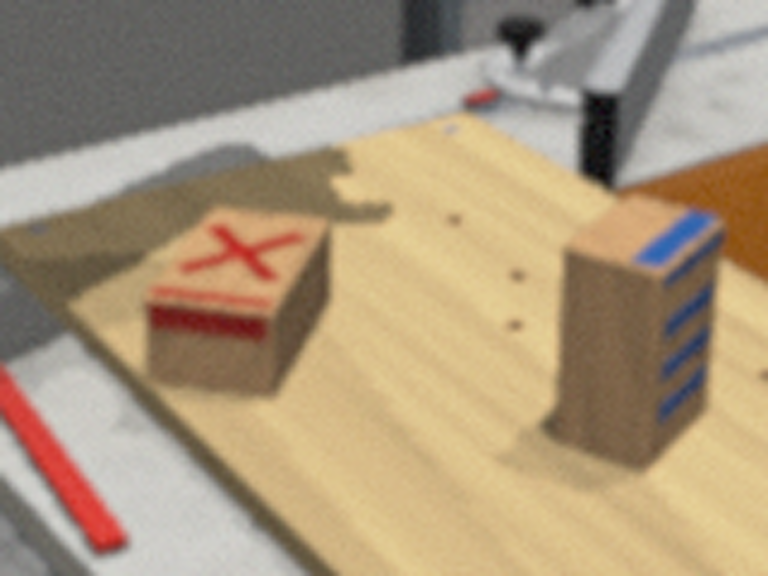

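Run:
```python
from h import *
sd=cam('side');sc=cam('scene')
S=lambda u,v:(190+u/9-.44,145+v/9-.44);C=lambda u,v:(160+u/4.8-.4,140+v/4.8-.4)
for p in [(118,428),(285,510),(500,330)]: print('side bottom',onplane(sd,S(*p),.018))
for p in [(105,305),(280,382),(500,208),(335,132)]: print('side top',onplane(sd,S(*p),.063))
for p in [(97,230),(122,440),(134,570),(75,50)]: print('side edge',onplane(sd,S(*p),.018))
for p in [(150,378),(270,393),(330,285)]: print('scene bottom',onplane(sc,C(*p),.018))
for p in [(150,303),(268,310),(330,218),(215,207)]: print('scene top',onplane(sc,C(*p),.063))
for p in [(70,305),(110,340),(240,465),(340,560)]: print('scene edge',onplane(sc,C(*p),.018))
w=cam('wrist',np.load('w2.npz'))
for p in [(237,229),(282,229),(667-384,311),(612-384,308)]: print('wrist top',onplane(w,p,.063))
a=cv2.imread('pics/side0.png').astype(int);b=cv2.imread('pics/s7raw.png').astype(int)
print('blue region diff',np.abs(a-b)[185:237,262:304].mean(), np.abs(a-b)[250:300,100:300].mean())
```

```text
side bottom [0.4242 0.0897 0.018 ]
side bottom [0.4622 0.0482 0.018 ]
side bottom [0.5316 0.1085 0.018 ]
side top [0.424  0.0855 0.063 ]
side top [0.4627 0.0456 0.063 ]
side top [0.531  0.1044 0.063 ]
side top [0.4942 0.1478 0.063 ]
side edge [0.4289 0.1774 0.018 ]
side edge [0.4246 0.0847 0.018 ]
side edge [0.4215 0.0341 0.018 ]
side edge [0.433  0.2695 0.018 ]
scene bottom [0.4266 0.0933 0.018 ]
scene bottom [0.4638 0.0517 0.018 ]
scene bottom [0.541  0.1215 0.018 ]
scene top [0.4228 0.0807 0.063 ]
scene top [0.4612 0.0466 0.063 ]
scene top [0.532  0.1067 0.063 ]
scene top [0.4935 0.1478 0.063 ]
scene edge [0.4275 0.1752 0.018 ]
scene edge [0.4277 0.1341 0.018 ]
scene edge [0.4238 0.01   0.018 ]
scene edge [ 0.4218 -0.0682  0.018 ]
wrist top [0.5023 0.1479 0.063 ]
wrist top [0.5328 0.1137 0.063 ]
wrist top [0.4631 0.0476 0.063 ]
wrist top [0.4258 0.095  0.063 ]
blue region diff 6.367368742368742 3.8083666666666667
```

Run:
```python
from h import *
from rig import ctrl
def c(i):
    i=i[180:240,255:310];m=(i[...,0].astype(int)-i[...,2]>40);y,x=np.nonzero(m);return x.mean(),y.mean(),m.sum()
a=optics.grab_frame("side")[:,:,::-1]
print([c(x) for x in (cv2.imread('pics/side0.png'),cv2.imread('pics/s7raw.png'),a)])
b=cv2.imread('pics/s7raw.png');print('cross region change',np.abs(a.astype(int)-b)[150:205,195:250].mean())
print(sensors.observe()['joint_vel'],ctrl.close_job())
```

```text
[(np.float64(33.80487804878049), np.float64(25.453658536585365), np.int64(205)), (np.float64(33.8643216080402), np.float64(25.276381909547737), np.int64(199)), (np.float64(33.82673267326733), np.float64(25.425742574257427), np.int64(202))]
cross region change 0.5490909090909091
the job is handed in; nothing more can be done
[-0.1296 -0.0649  0.22    0.1705  0.0445 -0.0103] None
```

The red-cross blank now lies flat on the board with its cross face up, and I've handed the job in at about 11.4 s. I pushed it over from the cross side, about 70 mm above the board, with the fingertips 2 cm apart. It tipped over its far bottom edge, then I lifted the fingers clear.

- **First push missed:** it passed over the top of the blank without touching it. The fingertips stood about 30 mm higher than the stated tool geometry suggested. I backed off, went 3 cm lower and pushed again.
- **Cross blank:** all three cameras show it flat and close to where the tip should leave it (about 3 mm off). It was at rest in the last two side pictures.
- **Position on the board:** one bottom corner sits right at the board's left edge, within about 1 to 2 mm. I can't say for certain that it doesn't overhang slightly. I left it, as the blank is stable there.
- **Blue-bar blank:** it is still standing where it was; its bars moved less than 0.2 pixel in the side view.
- **Forces and contact:** the force readings I saw stayed around 2 N or less. At hand-in the gripper was well clear above the blank.

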